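Bring the bangle tray with its loose bead

ROBOT

A 7-joint arm with a two-finger parallel gripper is mounted at the origin on the work surface. World frame = base frame: x ahead of the robot, y to its left, z up, the work surface at z = 0. Lengths are in m, angles in rad, forces in N, time in s.
With the tool pointing down it reaches from about 0.425 to 0.925 m from the base axis. Payload 6.8 kg.
Tool frame: the origin (TCP) lies between the finger pads; the fingertips stand r.tip_reach ahead of it and the grasp point (between the pads) lies 11 mm behind it (r.tip_reach is the distance from the TCP to the fingertips, in m); z points along the fingers, y is the direction in which the jaws open and shut (so a half turn about z gives the same grasp; the last joint's range is limited). The gripper opens to 85 mm and grips with 20 to 120 N. Pads are 22 mm wide; open, the fingers measure 114 mm over their backs; the gripper's body (76 mm by 85 mm) begins 54 mm behind the grasp point. The pads swing forward as they close: fully open they stand 13 mm farther back than shut.
Start: joints at [1.155, 0.477, 0.022, 1.555, -0.011, 1.109, -0.083], TCP at [0.205, -0.643, 0.239] pointing down, gripper open.
Joint ranges: [-2.96, 2.96], [-0.34, 2.1], [-1.41, 1.46], [0.24, 2.44], [-1.37, 4.51], [0.17, 1.92], [-2.96, 2.96]. Speed limits (rad/s): [2.39, 2.39, 3.14, 3.14, 3.14, 3.14, 3.14].

INTERFACE

Orientations are given as a rotation vector (axis times angle).
In Python, from bench import r, eyes, spotter gives the robot as it stands.
- The arm moves only by the tool carry_out, never from a script. Its argument "series" is text: rows parted by semicolons, each of 5 numbers parted by spaces: the shift along the tool's x, y, z in cm, then the turn about the tool's z in rad, then the opening, from 0 (shut) to 1 (fully open). In form: x y z yaw gripper; .... A call has 1 to 8 rows; each row shifts and turns the commanded pose from where the row before left it, along the tool's axes as they then stand; what a row does not reach is not made up. A row lasts 1/8 s, in which the tool goes at most 62.5 mm and 10.7 degrees, less where a joint would pass 70% of its speed; a pose out of reach is approached as far as the arm can. A call with a gripper value outside its range is refused whole. The fingers move at their own pace and stop on an object; "grip_force" is the grip in N (left out, the last holds). Time passes only in rows, so rows that do not move let the fingers close. It gives the time, the measured TCP pose, the force and the opening at its end, in the units of the state.
- r.get_obs(): the state, without advancing time (a new reading comes with each control period).
- eyes.grab_frame(name): name is "scene" or "side" or "wrist"; returns a dict with "color" (480x640x3 uint8, blue, green, red), "intrinsics" (3x3 intrinsics, pixels), "D" ([k1, k2, p1, p2, k3] as OpenCV has them; the pictures are not rectified), "R" (3x3) and "t" (3): a world point X has camera coordinates R X + t; the wrist camera has in their place "T_tool_cam" (4x4, takes a point from camera to tool coordinates, whose origin is the TCP and whose axes are the flange's). Camera axes: x right, y down, z forward; pixel columns grow to the right and rows downward; lengths in m; the calibration is good to about 2 mm. A picture is of the moment at which its call begins: read the wrist's pose just before it. There is no depth.
- r.hand_in(): hands the job in, once; it reports no verdict.
Trained networks look in a picture, given as the dict that the camera call returned (one of the last four; its "shot" number tells which), for a name from the list of things; names that differ only in an ending like _2 or _b are one class to them, and where a whole thing is asked for, a point or a joint stands for the part that bears it (a point fixed in the world has none). Each returns a list of dicts, best first, with "confidence" (0 to 1); they miss things now and then, are a little off and sometimes report something else, mostly with a low value. They report only what shows in the picture. A call takes as long as a camera call. They do not tell look-alikes from the thing itself.
- spotter.search_frame(picture, query): "uv" ([column, row] in pixels, amid what is visible of it).
- spotter.trace(picture, query): "pixels" (480x640 bool, what is visible of it) and "uv" ([column, row] in pixels, amid what is visible of it).
- spotter.mark_of(picture, query): "uv" ([column, row] in pixels: a listed point, or the origin of a listed thing).
The state is a dict: "clock": time; "joints": joint angles; "qvel": joint speeds; "tau": joint torques, N m; "tcp_pos": TCP position; "orientation": TCP orientation; "contact_force": force on the tool from outside, world axes, zero at the start; "moment": the same for the moment, N m; "grip_width": finger opening in m.
Only numpy, scipy, OpenCV 4.12 (cv2) and the standard library are available. Lean on these libraries where they do the work, as an engineer would, in place of code of your own. Each camera call takes 0.05 s, during which the arm holds its last target.

TASK

Stack the two plain brass bangles that lie between the tray and the cork mat squarely on the round raised seat of the wooden tray, one on top of the other, and let go of them while the tray still stands on the table. Then pick the tray up by its bridge handle, carry it level so that the loose bead stays in its pocket, and hold it still and level over the middle of the cork mat, a hand's breadth or two above it. Finish while holding it there: do not put the tray down or let go, and leave the glue jar, the brush and the spool alone.

Things in the scene. Friction and masses are not known exactly. Their poses are not given: they have to be found in the camera images.
- tray_grip (a point): Centre of the tray's bridge handle, 60 mm above the tray's underside and over the middle of the tray. The tray is a loose flat wooden board, 250 mm long (its x axis) by 100 mm (its y axis) by 8 mm thick, no rims, standing on the table, about 0.25 kg. The handle stands upright at its middle: a bar 14 mm thick (along x), 64 mm long (along y) and 28 mm tall (46 to 74 mm above the underside) on two posts. Axes are the tray's: x along its length towards the seat, z up.
- tray_seat (a point): Centre of the top face of the round raised seat on the tray: a flat disc 64 mm across (the same as a bangle), its top 12 mm above the tray's underside and 4 mm above the board, 80 mm from the handle along the tray's +x. Axes as the tray's.
- tray_pocket (a point): Centre of the floor of the round pocket in the tray, 80 mm from the handle along the tray's -x: about 30 mm across, 3 mm deep, its floor 5 mm above the tray's underside. Axes as the tray's.
- bead_center (a point): Centre of the loose round white bead, 24 mm across, about 18 g, lying in the tray's pocket, where it can roll a few mm; it rolls out over the edge if the tray is tipped by some 40 degrees or jerked.
- bangle0_mid (a point): Centre of one bangle, half-way up: a plain brass ring lying flat, 64 mm outer and 48 mm inner diameter, 10 mm high, about 35 g. z is its axis.
- bangle1_mid (a point): Centre of the other bangle, the same in every way; either may lie below the other in the pile.
- mat: Square cork mat fixed on the table, 160 by 160 mm and 3 mm thick; origin at the centre of its underside. It lies on one side of the work area and the tray on the other, which is which varies.
- glue: White glue jar with a black cap, 44 mm across and 85 mm high, a bystander; origin at the centre of its underside.
- brush: Small brush, 160 mm long, lying flat, a bystander; origin on its underside near its middle.
- spool: Wooden spool, 44 mm across and 40 mm high, standing, a bystander; origin at the centre of its underside.
Things that resemble listed ones, but are neither listed nor needed, are in the scene too. What is shaped like the part that bears bangle0_mid but blue is not meant. Leave any white look-alike of the part that bears bangle1_mid alone.

How it is judged:
On the way, in this order (a step that is already met when the one before it is completed fails the run):
1. both bangles lie squarely on the seat, one on the other, let go, with the tray still standing on the table (horizontal distance between each of bangle0_mid, bangle1_mid and tray_seat below 0.007 m and angle between the z axis of each of bangle0_mid, bangle1_mid and the z axis of tray_seat, either way round below 0.12 rad and ((z of bangle0_mid in the frame of tray_seat between 0.002 and 0.008 m and z of bangle1_mid in the frame of tray_seat between 0.012 and 0.018 m) or (z of bangle1_mid in the frame of tray_seat between 0.002 and 0.008 m and z of bangle0_mid in the frame of tray_seat between 0.012 and 0.018 m)) and contact force between the fingers and bangle0 below 0.1 N and contact force between the fingers and bangle1 below 0.1 N and height (world z) of tray_grip below 0.065 m), for 0.2 s.
2. the tray is lifted clear of the table with the pile on its seat (horizontal distance between each of bangle0_mid, bangle1_mid and tray_seat below 0.009 m and angle between the z axis of each of bangle0_mid, bangle1_mid and the z axis of tray_seat, either way round below 0.12 rad and ((z of bangle0_mid in the frame of tray_seat between 0.002 and 0.008 m and z of bangle1_mid in the frame of tray_seat between 0.012 and 0.018 m) or (z of bangle1_mid in the frame of tray_seat between 0.002 and 0.008 m and z of bangle0_mid in the frame of tray_seat between 0.012 and 0.018 m)) and height (world z) of tray_grip above 0.1 m), for 0.2 s.
At the end, for the whole second after the job is handed in: Fingers hold the tray at rest, level within 0.12 rad, handle within 50 mm of the mat's centre sideways, underside 60 to 300 mm above the table; bead in its pocket; both bangles flat on the seat, one on the other, within 9 mm of its centre (7 mm when first stacked) (horizontal distance between each of bangle0_mid, bangle1_mid and tray_seat below 0.009 m and angle between the z axis of each of bangle0_mid, bangle1_mid and the z axis of tray_seat, either way round below 0.12 rad and ((z of bangle0_mid in the frame of tray_seat between 0.002 and 0.008 m and z of bangle1_mid in the frame of tray_seat between 0.012 and 0.018 m) or (z of bangle1_mid in the frame of tray_seat between 0.002 and 0.008 m and z of bangle0_mid in the frame of tray_seat between 0.012 and 0.018 m)) and horizontal distance between bead_center and tray_pocket below 0.012 m and z of bead_center in the frame of tray_pocket between 0.008 and 0.016 m and horizontal distance between tray_grip and mat below 0.05 m and height (world z) of tray_grip between 0.12 and 0.36 m and angle between tray_grip's own z axis and vertical below 0.12 rad and contact force between the fingers and tray above 1 N and linear speed of tray below 0.03 m/s and angular speed of tray below 0.2 rad/s); the arm keeps its last pose, push and grip.
It fails at once if the bead leaves its pocket (distance between bead_center and tray_pocket above 0.024 m).
It fails at once if the tray is tipped by more than 0.35 rad (angle between tray_grip's own z axis and vertical above 0.35 rad).
It fails at once if a bystander is disturbed (distance of any of glue, brush, spool from where it was at the start of the episode above 0.02 m).
It also fails if it takes over 72 s, if anything falls off the work surface, if the arm or the gripper's body presses on something with over 40 N, if the wrist force passes 120 N, or if a joint passes its speed limit or range.

## Working session

There is one attempt and no reset: what is moved stays moved. The work goes in short steps, Python scripts to look and compute and a tool call to move; the robot and the scene stay as the last step left them, time stands still between calls to the robot, and variables do not carry over. Pictures are saved under pics/ and viewed, and the job is handed in when it is done.

Besides the shell and the picture viewer there is one more tool, called after "Emit:" by a JSON object that holds its "name" and its "arguments", one argument or row to a line. carry_out: Moves the arm, as the interface text tells. Its arguments: {"type":"object","properties":{"series":{"type":"string"},"grip_force":{"type":"number"}},"required":["series"]}

```bash
ls; mkdir -p pics
cat > h.py <<'E'
import numpy as np, cv2
from scipy.spatial.transform import Rotation as Ro
from bench import r, eyes, spotter
def ray(p,uv,obs=None):
    K=np.array(p["intrinsics"]);D=np.array(p["D"])
    x=cv2.undistortPoints(np.array([[uv]],float),K,D)[0,0]
    d=np.array([x[0],x[1],1.])
    if "R" in p and p.get("R") is not None:
        R=np.array(p["R"]);t=np.array(p["t"])
        return -R.T@t, R.T@d
    T=np.array(p["T_tool_cam"]); Rt=Ro.from_rotvec(obs["orientation"]).as_matrix()
    return Rt@T[:3,3]+np.array(obs["tcp_pos"]), Rt@T[:3,:3]@d
def onz(p,uv,z,obs=None):
    o,d=ray(p,uv,obs); return o+d*(z-o[2])/d[2]
def proj(p,X,obs=None):
    K=np.array(p["intrinsics"]);D=np.array(p["D"]);X=np.atleast_2d(X).astype(float)
    if "R" in p and p.get("R") is not None: R=np.array(p["R"]);t=np.array(p["t"])
    else:
        T=np.array(p["T_tool_cam"]); Rt=Ro.from_rotvec(obs["orientation"]).as_matrix()
        Rc=Rt@T[:3,:3]; o=Rt@T[:3,3]+np.array(obs["tcp_pos"]); R=Rc.T;t=-R@o
    return cv2.projectPoints(X,cv2.Rodrigues(R)[0],t,K,D)[0][:,0]
def shot(name,save):
    o=r.get_obs(); p=eyes.grab_frame(name); cv2.imwrite("pics/%s.png"%save,p["color"]); return p,o
E
cat > a.py <<'E'
from h import *
print(r.tip_reach, r.get_obs())
zs={"tray_grip":.06,"tray_seat":.012,"tray_pocket":.005,"bead_center":.017,"bangle0_mid":.005,"mat":0,"glue":0,"brush":0,"spool":0}
for c in ["scene","side","wrist"]:
    p,o=shot(c,c+"0")
    if c=="wrist": print(p["T_tool_cam"])
    else: print(c,"pos",-np.array(p["R"]).T@p["t"])
    for q,z in zs.items():
        for m in spotter.mark_of(p,q):
            print(c,q,np.round(m["uv"]),round(m["confidence"],2),np.round(onz(p,m["uv"],z,o),4))
E
python3 a.py
```

```text
pics
0.008 {'clock': 0.0, 'joints': array([ 1.15493144,  0.47781093,  0.02236032,  1.5564688 , -0.01150946,
        1.10928963, -0.08310438]), 'qvel': array([-0.00023254, -0.00063377,  0.00050558, -0.00089486, -0.00189121,
        0.00104004, -0.00074023]), 'tau': array([ 3.35877839e-04, -5.96450329e+01,  1.60794508e+00, -2.81191635e+01,
        1.24578891e-02,  9.35326709e-03,  2.81398917e-05]), 'tcp_pos': array([ 0.2042768 , -0.64273437,  0.23831151]), 'orientation': array([-3.10269240e+00, -4.81245906e-01,  6.59187241e-04]), 'contact_force': array([-0.32676636, -0.11474753,  0.12237026]), 'moment': array([ 0.02352234, -0.05353277, -0.02580186]), 'grip_width': 0.08534750458595528}
scene pos [1.17615537 0.54757932 0.58723774]
scene tray_grip [498. 288.] 0.66 [0.4899 0.2943 0.06  ]
scene tray_seat [455. 331.] 0.81 [0.5683 0.2701 0.012 ]
scene tray_pocket [527. 300.] 0.93 [0.4156 0.3188 0.005 ]
scene tray_pocket [524. 296.] 0.28 [0.4092 0.3102 0.005 ]
scene bead_center [524. 293.] 0.59 [0.4177 0.3131 0.017 ]
scene bangle0_mid [350. 302.] 0.93 [0.612  0.0994 0.005 ]
scene bangle0_mid [
[... 588 characters left out ...]
_mid [282. 252.] 0.87 [ 6.579e-01 -1.000e-04  5.000e-03]
side bangle0_mid [266. 286.] 0.87 [0.6154 0.1053 0.005 ]
side bangle0_mid [305. 196.] 0.67 [ 0.7555 -0.2167  0.005 ]
side mat [396. 210.] 0.76 [ 0.5262 -0.3107  0.    ]
side glue [206. 265.] 0.77 [0.7779 0.1342 0.    ]
side brush [260. 226.] 0.91 [ 0.771 -0.047  0.   ]
side brush [271. 401.] 0.31 [0.4224 0.3121 0.    ]
side spool [307. 196.] 0.51 [ 0.7567 -0.2234  0.    ]
[[-2.82705900e-04 -9.62090691e-01 -2.72729577e-01  6.93432404e-02]
 [ 9.99999165e-01  7.19057802e-05 -1.29023610e-03 -1.25955893e-03]
 [ 1.26093497e-03 -2.72729714e-01  9.62089867e-01 -1.33806848e-01]
 [ 0.00000000e+00  0.00000000e+00  0.00000000e+00  1.00000000e+00]]
```

View pics/scene0.png

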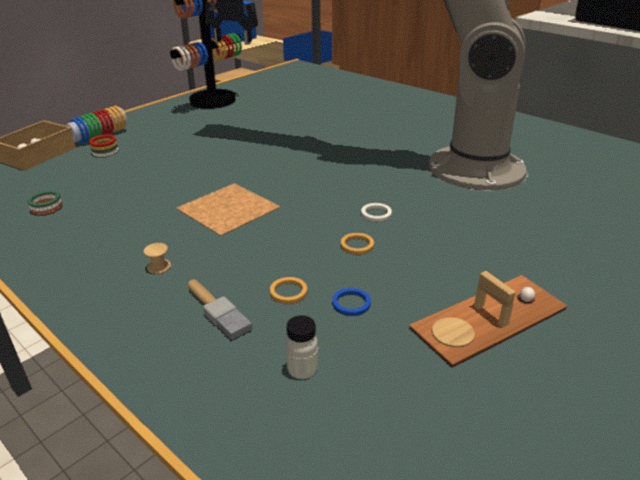

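View pics/side0.png

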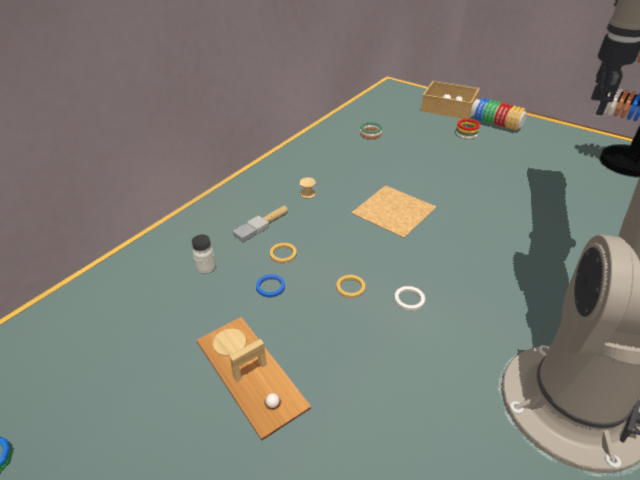

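The two brass bangles are at scene (289,290) and (357,243), and at side (283,253) and (351,286). The blue and white ones are look-alikes. The tray is at right in the scene view and the mat at (228,208). Next I'll measure them accurately.

```bash
cat > b.py <<'E'
from h import *
from scipy.optimize import least_squares
P={c:shot(c,c+"1")[0] for c in ["scene","side"]}
seeds={"A":{"scene":(289,290),"side":(283,253)},"B":{"scene":(357,243),"side":(351,286)}}
th=np.linspace(0,2*np.pi,72,endpoint=False)
def cyl(x,y,rad,z): return np.c_[x+rad*np.cos(th),y+rad*np.sin(th),np.full(72,z)]
def filled(p,X):
    return None
for n,s in seeds.items():
    est=[]
    for c,(u,v) in s.items():
        p=P[c];hsv=cv2.cvtColor(p["color"],cv2.COLOR_BGR2HSV)
        m=cv2.inRange(hsv,(8,110,80),(32,255,255))
        w=np.zeros_like(m);w[v-28:v+28,u-28:u+28]=255;m&=w
        cs,_=cv2.findContours(m,cv2.RETR_EXTERNAL,cv2.CHAIN_APPROX_NONE)
        k=max(cs,key=cv2.contourArea);h=cv2.convexHull(k)
        M=cv2.moments(h);cen=np.array([M["m10"],M["m01"]])/M["m00"]
        def f(x):
            q=np.vstack([proj(p,cyl(x[0],x[1],.032,z)) for z in(0,.01)]).astype(np.float32)
            M=cv2.moments(cv2.convexHull(q));return np.array([M["m10"],M["m01"]])/M["m00"]-cen
        sol=least_squares(f,onz(p,cen,.005)[:2],x_scale=.01,diff_step=1e-3).x
        q=np.vstack([proj(p,cyl(*sol,.032,z)) for z in(0,.01)]).astype(np.float32)
        print(n,c,cen,"area",cv2.contourArea(h),cv2.contourArea(cv2.convexHull(q)),np.round(sol,4)); est.append(sol)
    print(n,np.round(np.mean(est,0),4))
for q in["tray_grip","mat"]:
  for c in P:
    for t in spotter.trace(P[c],q)[:1]:
        cs,_=cv2.findContours(t["pixels"].astype(np.uint8),cv2.RETR_EXTERNAL,cv2.CHAIN_APPROX_NONE)
        k=max(cs,key=cv2.contourArea);print(q,c,t["confidence"])
        if q=="mat":
            b=cv2.approxPolyDP(k,8,True)[:,0];W=np.array([onz(P[c],x,.003)[:2] for x in b]);print(np.round(W,3),W.mean(0))
R0=Ro.from_rotvec(r.get_obs()["orientation"]).as_matrix();print(np.round(R0,3))
E
python3 b.py
```

```text
A scene [288.10960961 289.84298584] area 777.0 856.2830288186669 [ 6.558e-01 -4.000e-04]
A side [282.65852614 252.37317909] area 389.0 462.51858491054736 [ 0.6572 -0.0014]
A [ 0.6565 -0.0009]
B scene [356.96104668 243.17424918] area 560.5 624.9008758922573 [ 0.4655 -0.0033]
B side [350.43950617 285.67372134] area 472.5 568.5233815973625 [ 0.4663 -0.0055]
B [ 0.4659 -0.0044]
tray_grip scene 0.76
tray_grip side 0.63
mat scene 0.69
[[ 0.46  -0.225]
 [ 0.456 -0.381]
 [ 0.612 -0.382]
 [ 0.612 -0.226]] [ 0.5348878  -0.30332682]
mat side 0.84
[[ 0.611 -0.229]
 [ 0.456 -0.227]
 [ 0.449 -0.38 ]
 [ 0.608 -0.386]] [ 0.53100895 -0.30544486]
[[ 0.953  0.303  0.   ]
 [ 0.303 -0.953  0.   ]
 [ 0.    -0.    -1.   ]]
```

Emit:
{"name": "carry_out", "arguments": {
  "series": "0 0 0 0.154 1; 0 0 0 0.153 1; 2 -4.5 0 0 1; 2 -4.5 0 0 1; 2 -4.5 0 0 1; 2 -4.5 0 0 1; 2 -4.5 0 0 1; 2 -4.5 0 0 1",
  "grip_force": 30
}}

```text
clock: 2.8
tcp_pos: [0.3249, -0.3717, 0.2396]
orientation: [3.141, 0.001, 0.001]
contact_force: [0.9, 0.3, -0.4]
grip_width: 0.0853
```

Emit:
{"name": "carry_out", "arguments": {
  "series": "2 -4.5 0 0 1; 2 -4.5 0 0 1; 2 -4.5 0 0 1; 2 -4.5 0 0 1; 2 -4.5 1 0 1; 2 -4.5 1 0 1; 2 -4.5 1 0 1; 0 -4 1 0 1"
}}

```text
clock: 3.8
tcp_pos: [0.4654, -0.016, 0.1994]
orientation: [-3.141, -0.003, -0.003]
contact_force: [0.4, 0.3, 0.4]
grip_width: 0.0854
```

```bash
cat > ring.py <<'E'
from h import *
import sys
from scipy.optimize import least_squares
th=np.linspace(0,2*np.pi,72,endpoint=False)
def cyl(x,y,rad,z): return np.c_[x+rad*np.cos(th),y+rad*np.sin(th),np.full(72,z)]
def wristring(x0,y0,zb=0.,name="w",lo=(8,110,70),hi=(32,255,255)):
    p,o=shot("wrist",name)
    hsv=cv2.cvtColor(p["color"],cv2.COLOR_BGR2HSV);m=cv2.inRange(hsv,lo,hi)
    q=np.vstack([proj(p,cyl(x0,y0,.042,z),o) for z in(zb,zb+.01)]).astype(np.int32)
    w=np.zeros_like(m);cv2.fillConvexPoly(w,cv2.convexHull(q),255);m&=w
    pts=np.argwhere(m)[:,::-1].astype(np.int32);h=cv2.convexHull(pts)
    cs,_=cv2.findContours(m,cv2.RETR_EXTERNAL,cv2.CHAIN_APPROX_NONE)
    h=cv2.convexHull(max(cs,key=cv2.contourArea))
    M=cv2.moments(h);cen=np.array([M["m10"],M["m01"]])/M["m00"]
    def hull(x): return cv2.convexHull(np.vstack([proj(p,cyl(x[0],x[1],.032,z),o) for z in(zb,zb+.01)]).astype(np.float32))
    def f(x):
        M=cv2.moments(hull(x));return np.array([M["m10"],M["m01"]])/M["m00"]-cen
    s=least_squares(f,[x0,y0],x_scale=.01,diff_step=1e-3).x
    print("tcp",np.round(o["tcp_pos"],4),"ring",np.round(s,4),"areas",cv2.contourArea(h),cv2.contourArea(hull(s)))
    im=p["color"].copy();cv2.polylines(im,[hull(s).astype(np.int32)],True,(255,0,255),1);cv2.imwrite("pics/%s.png"%name,im)
    return s
if __name__=="__main__": wristring(float(sys.argv[1]),float(sys.argv[2]),float(sys.argv[3]),sys.argv[4])
E
python3 ring.py .466 -.0045 0 w1
```

```text
tcp [ 0.4654 -0.016   0.1994] ring [ 0.4655 -0.0021] areas 3666.0 3890.6175241786987
```

View pics/w1.png

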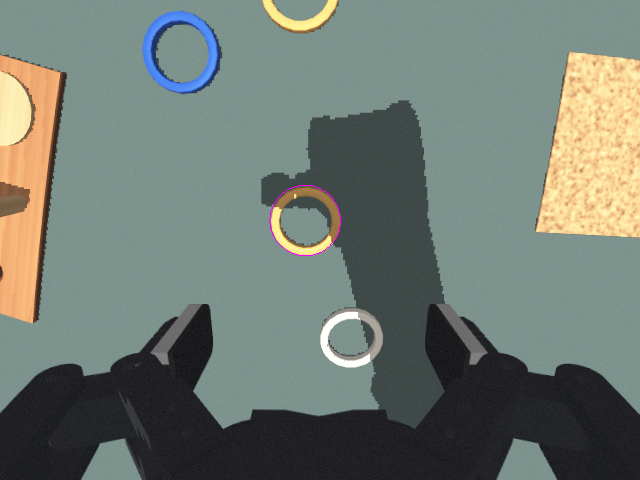

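The overlay fits the brass bangle at (305,220). The white look-alike is at (351,337) and clear of the fingers.

Emit:
{"name": "carry_out", "arguments": {
  "series": "0.1 -1.3 2 0 1; 0 0 3 0 1; 0 0 3 0 1; 0 0 3 0 1; 0 0 2.5 0 1; 0 0 0 0 1; 0 0 0 0 1"
}}

```text
clock: 4.72
tcp_pos: [0.4656, -0.0051, 0.0651]
orientation: [-3.142, -0.001, -0.002]
contact_force: [0.7, 0.8, -0.0]
grip_width: 0.0854
```

```bash
python3 ring.py .466 -.003 0 w2
```

```text
tcp [ 0.4656 -0.0051  0.0651] ring [ 0.4675 -0.0033] areas 8887.0 10293.651564360363
```

View pics/w2.png

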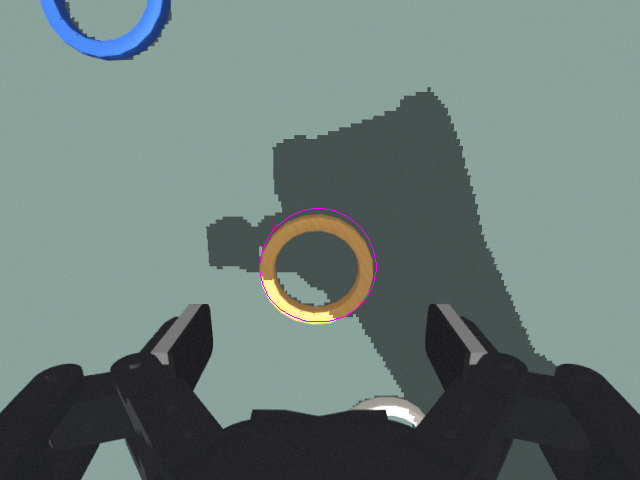

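Emit:
{"name": "carry_out", "arguments": {
  "series": "0 -0.2 2 0 1; 0 0 2 0 1; 0 0 1 0 1; 0 0 0 0 1; 0 0 0 0 1"
}}

```text
clock: 5.4
tcp_pos: [0.4656, -0.0031, 0.015]
orientation: [-3.142, -0.001, -0.002]
contact_force: [0.2, -0.6, 1.2]
grip_width: 0.0857
```

```bash
python3 -c "
from h import *
shot('wrist','w3'); p,o=shot('side','s3')
cv2.imwrite('pics/s3.png',cv2.resize(p['color'][220:360,270:430],None,fx=4,fy=4))"
```

```text
(no output)
```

View pics/w3.png

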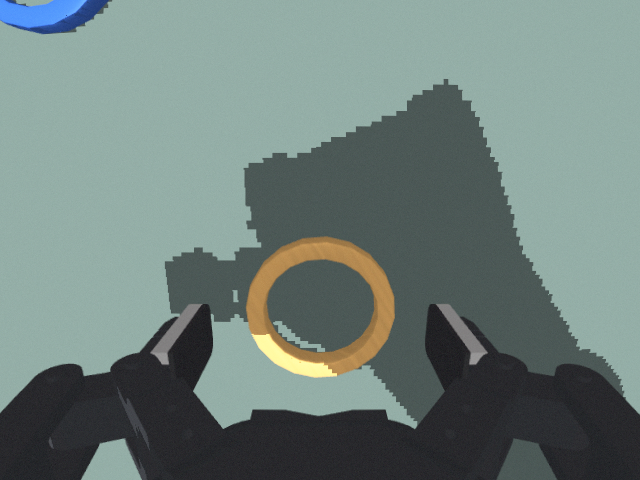

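View pics/s3.png

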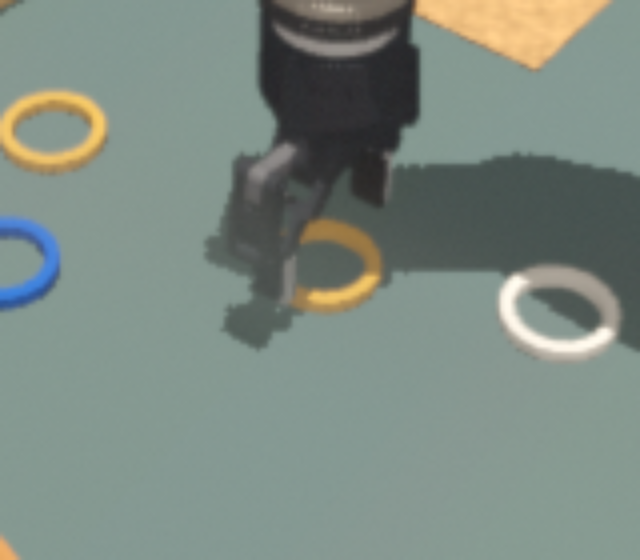

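Emit:
{"name": "carry_out", "arguments": {
  "series": "0.1 0 0.5 0 1; 0 0 0.4 0 1; 0 0 0 0 1; 0 0 0 0 1"
}}

```text
clock: 6.0
tcp_pos: [0.466, -0.0031, 0.0052]
orientation: [3.142, 0.001, -0.0]
contact_force: [-0.6, -0.5, -0.6]
grip_width: 0.0854
```

Emit:
{"name": "carry_out", "arguments": {
  "series": "0 0 0 0 0.7; 0 0 0 0 0.6; 0 0 0 0 0.5; 0 0 0 0 0.5; 0 0 0 0 0.5; 0 0 0 0 0.5",
  "grip_force": 30
}}

```text
clock: 6.75
tcp_pos: [0.4661, -0.003, 0.0058]
orientation: [3.141, 0.001, 0.001]
contact_force: [-1.7, 0.9, 6.0]
grip_width: 0.0616
```

```bash
python3 -c "
from h import *
shot('wrist','w4')"
```

```text
(no output)
```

View pics/w4.png

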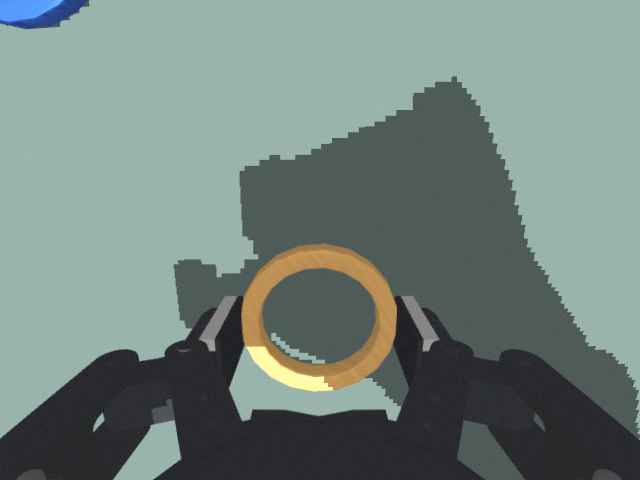

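Emit:
{"name": "carry_out", "arguments": {
  "series": "0 0 -0.5 0 0.5; 0 0 -1 0 0.5; 0 0 -2 0 0.5; 0 0 -3 0 0.5; 0 0 -3 0 0.5; 0 0 -2 0 0.5; 0 0 0 0 0.5; 0 0 0 0 0.5"
}}

```text
clock: 7.8
tcp_pos: [0.4655, -0.0033, 0.1199]
orientation: [3.141, 0.001, -0.001]
contact_force: [-0.3, 0.3, -0.8]
grip_width: 0.0617
```

```bash
python3 -c "
from h import *
shot('wrist','w5'); p,o=shot('side','s5')
cv2.imwrite('pics/s5.png',cv2.resize(p['color'][180:320,270:430],None,fx=4,fy=4))"
```

```text
(no output)
```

View pics/w5.png

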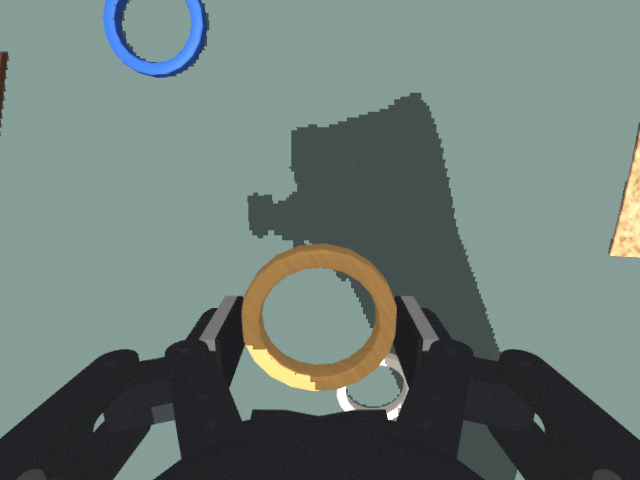

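View pics/s5.png

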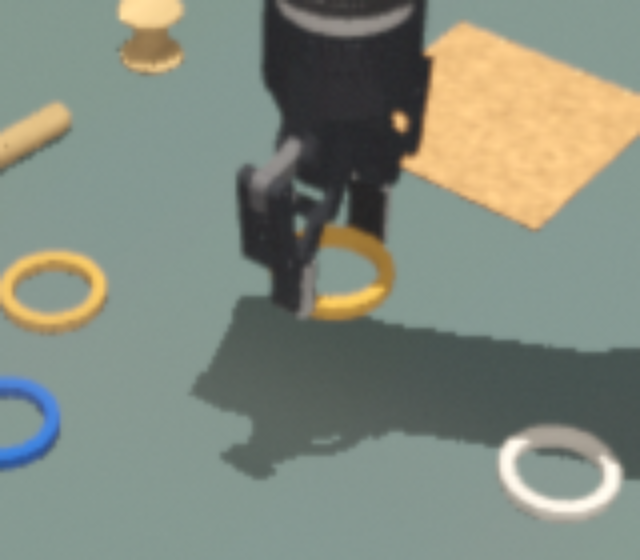

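Emit:
{"name": "carry_out", "arguments": {
  "series": "0.6 -4.4 -0.5 0 0.5; 0.6 -4.4 -0.5 0 0.5; 0.6 -4.4 -0.5 0 0.5; 0.6 -4.4 -0.5 0 0.5; 0.6 -4.4 -0.5 0 0.5; 0.5 -4.4 -0.5 0 0.5; 0 0 0 0.152 0.5; 0 0 0 0.152 0.5"
}}

```text
clock: 8.9
tcp_pos: [0.5, 0.2615, 0.1489]
orientation: [3.104, -0.48, -0.003]
contact_force: [-0.1, -1.0, -1.1]
grip_width: 0.0615
```

Emit:
{"name": "carry_out", "arguments": {
  "series": "0 0 0 0 0.5; 0 0 0 0 0.5; 0 0 0 0 0.5"
}}

```text
clock: 9.28
tcp_pos: [0.5007, 0.2607, 0.1501]
orientation: [3.106, -0.472, -0.001]
contact_force: [0.0, -0.1, 0.4]
grip_width: 0.0616
```

```bash
cat > tray.py <<'E'
from h import *
import sys
p,o=shot("wrist",sys.argv[1])
R=Ro.from_rotvec(o["orientation"]).as_matrix()
print("tcp",o["tcp_pos"],"xang",np.degrees(np.arctan2(R[1,0],R[0,0])))
for q,z in {"tray_grip":.06,"tray_seat":.012,"tray_pocket":.005,"bead_center":.017}.items():
    for m in spotter.mark_of(p,q)[:2]: print(q,np.round(m["uv"],1),round(m["confidence"],2),np.round(onz(p,m["uv"],z,o),4))
E
python3 tray.py w6
```

```text
tcp [0.50074091 0.26072859 0.15007308] xang -17.29414649409481
tray_grip [275.4 277.1] 0.78 [0.4939 0.294  0.06  ]
tray_seat [283.5 147.3] 0.71 [0.5713 0.2669 0.012 ]
tray_pocket [287.9 340.9] 0.83 [0.4172 0.3161 0.005 ]
bead_center [286.2 354. ] 0.68 [0.4122 0.3182 0.017 ]
```

View pics/w6.png

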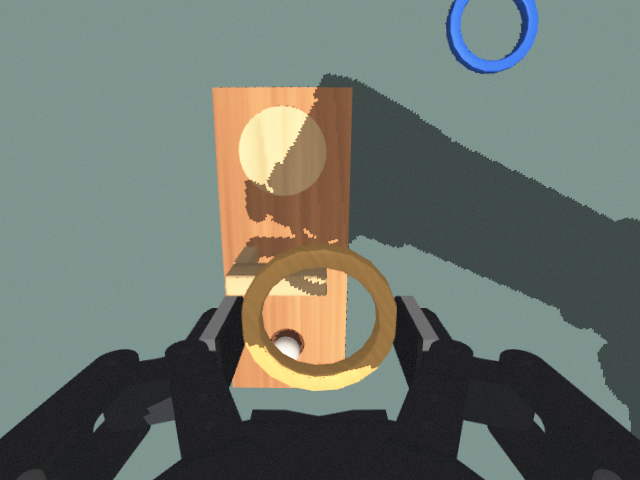

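```bash
cat > seat.py <<'E'
from h import *
from ring import cyl
from scipy.optimize import least_squares
import sys,json
def fit(p,o,m,x0,rad,z,roi=.04):
    q=proj(p,cyl(*x0,roi,z),o).astype(np.int32);w=np.zeros_like(m);cv2.fillConvexPoly(w,cv2.convexHull(q),255);m=m&w
    cs,_=cv2.findContours(m,cv2.RETR_EXTERNAL,cv2.CHAIN_APPROX_NONE);h=cv2.convexHull(max(cs,key=cv2.contourArea))
    M=cv2.moments(h);cen=np.array([M["m10"],M["m01"]])/M["m00"]
    print("cen",cen,"area",cv2.contourArea(h),"model",cv2.contourArea(proj(p,cyl(*x0,rad,z),o).astype(np.float32)))
    def f(x):
        M=cv2.moments(proj(p,cyl(*x,rad,z),o).astype(np.float32));return np.array([M["m10"],M["m01"]])/M["m00"]-cen
    return least_squares(f,x0,x_scale=.01,diff_step=1e-3).x
if __name__=="__main__":
    p,o=shot("wrist","w7");hsv=cv2.cvtColor(p["color"],cv2.COLOR_BGR2HSV)
    for uv in [(260,135),(310,170),(235,110),(340,170),(225,180),(300,110)]: print(uv,hsv[uv[1],uv[0]])
    m=cv2.inRange(hsv,(14,30,60),(35,255,255))
    s=fit(p,o,m,[.571,.267],.032,.012);print("seat",s)
    q=proj(p,cyl(*s,.032,.012),o);im=p["color"].copy();im[m>0]=im[m>0]//2+np.array([0,100,0],np.uint8);cv2.polylines(im,[q.astype(np.int32)],True,(255,0,255),1);cv2.imwrite("pics/w7.png",im)
    for c in["scene","side"]:
        p=shot(c,"x")[0]
        for t in spotter.mark_of(p,"tray_seat")[:1]: print(c,onz(p,t["uv"],.012))
        u,v=[int(a) for a in proj(p,[.57,.268,.012])[0]];cv2.imwrite("pics/%s7.png"%c,cv2.resize(p["color"][v-70:v+70,u-90:u+90],None,fx=4,fy=4))
E
python3 seat.py
```

```text
(260, 135) [ 22  85 250]
(310, 170) [ 17 103 153]
(235, 110) [ 13 134 237]
(340, 170) [ 12 138 122]
(225, 180) [ 12 137 225]
(300, 110) [ 19 102 242]
cen [282.0597573  142.16947633] area 7622.5 model 6248.732296217
seat [0.57445448 0.2670922 ]
scene [0.57260385 0.270912   0.012     ]
side [0.57211299 0.26525814 0.012     ]
```

View pics/w7.png

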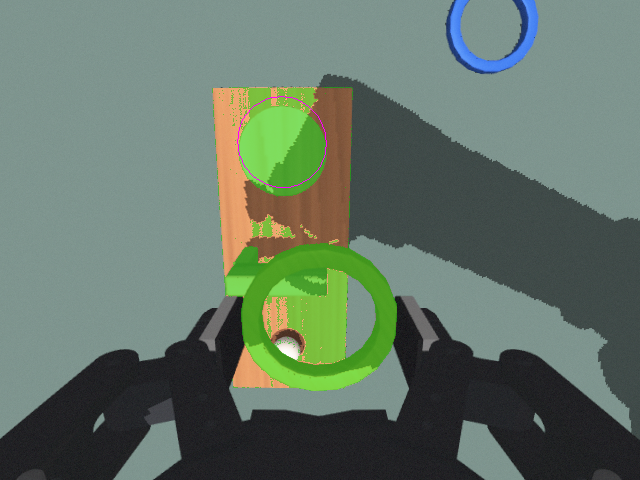

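```bash
cat > s2.py <<'E'
from seat import *
from ring import *
p,o=shot("wrist","w8");hsv=cv2.cvtColor(p["color"],cv2.COLOR_BGR2HSV)
m=cv2.inRange(hsv,(15,30,60),(35,122,255));m=cv2.morphologyEx(m,cv2.MORPH_OPEN,np.ones((7,7),np.uint8))
s=fit(p,o,m,[.571,.267],.032,.012,.036);print("seat",s)
q=proj(p,cyl(*s,.032,.012),o);im=p["color"].copy();cv2.polylines(im,[q.astype(np.int32)],True,(255,0,255),1)
# ring in hand
zb=o["tcp_pos"][2]-.0058
R=Ro.from_rotvec(o["orientation"]).as_matrix()
for dx in np.arange(-.004,.0041,.002):
    c=o["tcp_pos"]+R@[dx,0,0];h=cv2.convexHull(np.vstack([proj(p,cyl(c[0],c[1],.032,zb+k),o) for k in(0,.01)]).astype(np.float32))[:,0]
    print(dx,h.min(0),h.max(0))
cv2.imwrite("pics/w8.png",im)
E
python3 s2.py
```

```text
cen [282.13100567 150.3162421 ] area 6143.5 model 6249.342916051741
seat [0.56894571 0.26896405]
-0.004 [241.44177 248.19174] [401.82336 398.885  ]
-0.002 [241.1224  243.36949] [402.16504 394.9831 ]
0.0 [240.80188 238.51083] [402.5079  391.04648]
0.002 [240.48022 233.61568] [402.852   387.07492]
0.004 [240.15746 228.68391] [403.19724 383.0681 ]
```

View pics/w8.png

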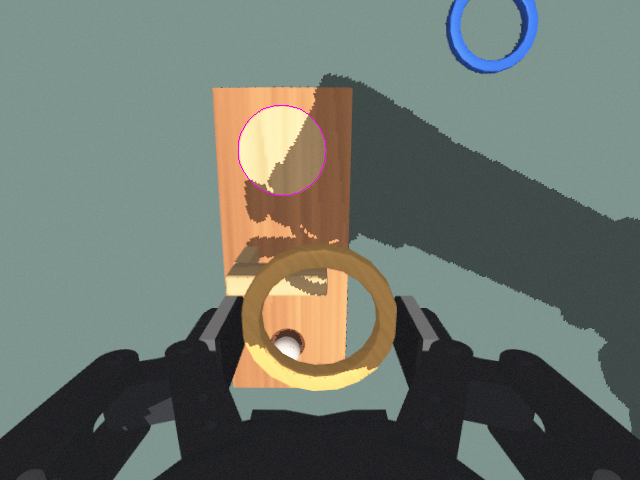

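Emit:
{"name": "carry_out", "arguments": {
  "series": "2.1 -0.9 0 0 0.5; 2.1 -0.9 0 0 0.5; 2.2 -1 0 0 0.5; 0 0 2 0 0.5; 0 0 2 0 0.5; 0 0 2 0 0.5; 0 0 1 0 0.5; 0 0 0 0 0.5"
}}

```text
clock: 10.82
tcp_pos: [0.5694, 0.2684, 0.0792]
orientation: [3.105, -0.474, -0.003]
contact_force: [-1.1, -0.1, 0.2]
grip_width: 0.0613
```

Emit:
{"name": "carry_out", "arguments": {
  "series": "0 0 0 0 0.5; 0 0 0 0 0.5"
}}

```text
clock: 11.08
tcp_pos: [0.5708, 0.2689, 0.0811]
orientation: [-3.105, 0.474, -0.002]
contact_force: [0.4, -0.1, -0.1]
grip_width: 0.0614
```

```bash
cat > v.py <<'E'
from h import *
import sys
n=sys.argv[1];x,y=float(sys.argv[2]),float(sys.argv[3])
ims=[]
shot('wrist','w'+n)
for c in["scene","side"]:
    p=shot(c,"x")[0];u,v=[int(a) for a in proj(p,[x,y,.03])[0]]
    ims.append(cv2.resize(p["color"][max(0,v-50):v+50,u-50:u+50],(400,400),interpolation=cv2.INTER_CUBIC))
cv2.imwrite("pics/v%s.png"%n,np.hstack(ims))
E
python3 v.py 9 .569 .269
```

```text
(no output)
```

View pics/w9.png

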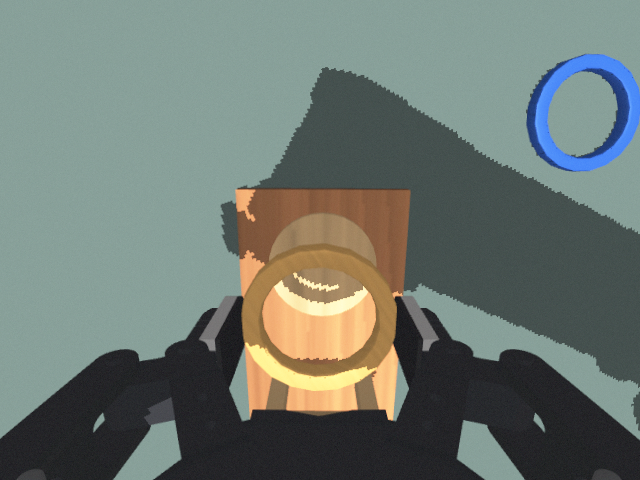

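View pics/v9.png

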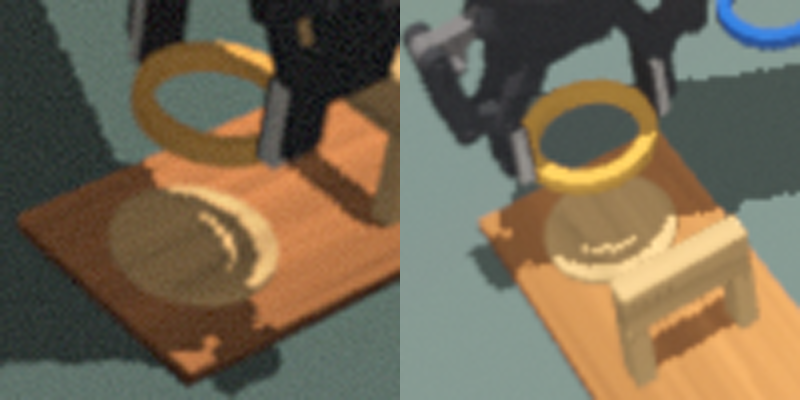

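```bash
cat > s3.py <<'E'
from seat import *
p,o=shot("wrist","w10");R=Ro.from_rotvec(o["orientation"]).as_matrix()
print(o["tcp_pos"],onz(p,(323,264.5),.012,o))
q=proj(p,cyl(.569,.269,.032,.012),o);print(q.min(0),q.max(0),R.T@(onz(p,(323,264.5),.012,o)-o["tcp_pos"]))
E
python3 s3.py
```

```text
[0.5705506  0.26869723 0.08086061] [0.56987075 0.26763778 0.012     ]
[266.91681121 212.91682728] [375.5630266  315.74069652] [-0.00038197  0.0012588   0.06885955]
```

Emit:
{"name": "carry_out", "arguments": {
  "series": "0.05 0.15 2 0 0.5; 0 0 2 0 0.5; 0 0 1 0 0.5; 0 0 0.6 0 0.5; 0 0 0.4 0 0.5; 0 0 0 0 0.5; 0 0 0 0 0.5; 0 0 0 0 0.5"
}}

```text
clock: 12.28
tcp_pos: [0.5705, 0.2671, 0.0208]
orientation: [-3.105, 0.474, -0.001]
contact_force: [-0.0, 0.4, -0.6]
grip_width: 0.0615
```

```bash
python3 v.py 11 .569 .269
```

```text
(no output)
```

View pics/w11.png

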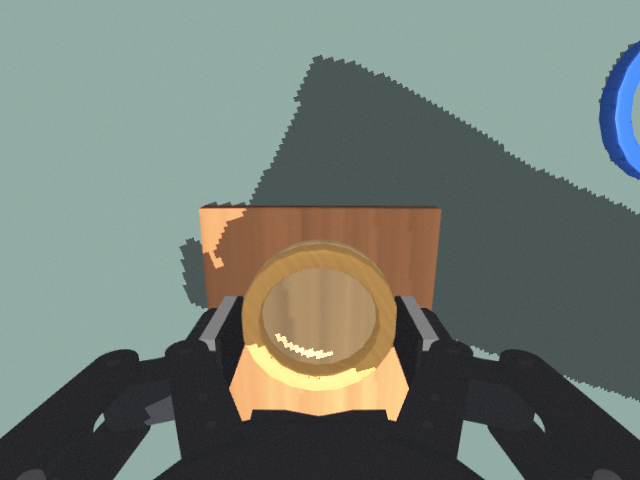

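View pics/v11.png

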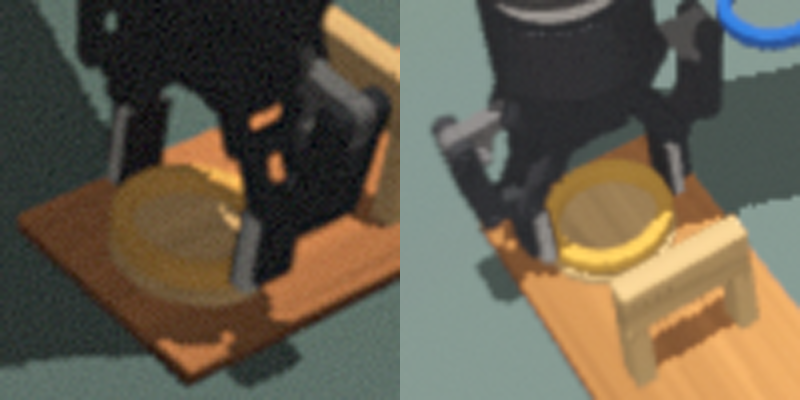

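Emit:
{"name": "carry_out", "arguments": {
  "series": "0 0 0.15 0 0.5; 0 0 0.1 0 0.5; 0 0 0 0 0.5; 0 0 0 0 0.5"
}}

```text
clock: 12.92
tcp_pos: [0.5703, 0.2669, 0.0179]
orientation: [3.105, -0.475, 0.0]
contact_force: [-1.3, -0.9, 3.0]
grip_width: 0.0617
```

Emit:
{"name": "carry_out", "arguments": {
  "series": "0 0 0 0 0.8; 0 0 0 0 0.9; 0 0 0 0 1; 0 0 0 0 1; 0 0 -1 0 1; 0 0 -2 0 1; 0 0 -3 0 1; 0 0 -3 0 1"
}}

```text
clock: 13.92
tcp_pos: [0.5706, 0.2672, 0.1103]
orientation: [-3.105, 0.474, -0.002]
contact_force: [0.2, -0.0, 0.1]
grip_width: 0.0853
```

Emit:
{"name": "carry_out", "arguments": {
  "series": "-1 0 -3 0 1; -1 0 -2 0 1; 0 0 0 0 1; 0 0 0 0 1"
}}

```text
clock: 14.42
tcp_pos: [0.5509, 0.2724, 0.1571]
orientation: [3.105, -0.474, -0.001]
contact_force: [0.6, -0.5, -0.2]
grip_width: 0.0853
```

```bash
python3 ring.py .569 .269 .012 w12; python3 b.py | tail -4
python3 - <<'E'
import sys; sys.argv=['ring']
from ring import *
E
```

```text
tcp [0.5509 0.2724 0.1571] ring [0.57  0.269] areas 9864.0 5703.115488760173
A scene [288.11168274 289.83494105] area 777.5 856.23814222496 [ 6.558e-01 -4.000e-04]
A side [282.64181662 252.4143102 ] area 389.0 462.63600851781666 [ 0.6572 -0.0013]
A [ 0.6565 -0.0009]Traceback (most recent call last):
  File "b.py", line 16, in <module>
    k=max(cs,key=cv2.contourArea);h=cv2.convexHull(k)
ValueError: max() iterable argument is empty
```

View pics/w12.png

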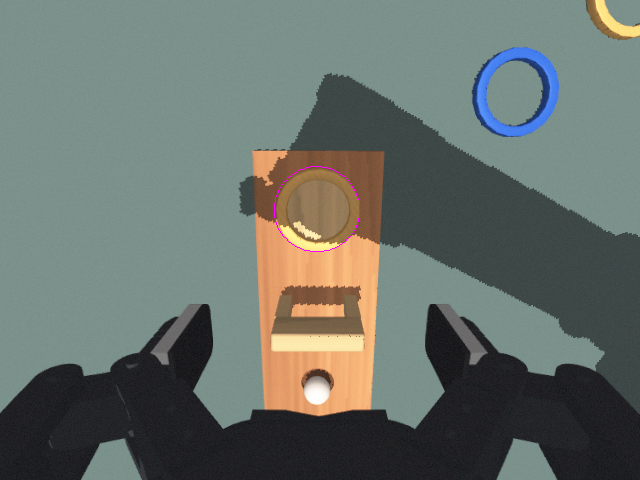

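The first bangle covers the seat squarely in the picture (outline centred at (317,209)). Now the second one.

Emit:
{"name": "carry_out", "arguments": {
  "series": "3 3.8 0 0 1; 3 3.8 0 0 1; 3 3.8 0 0 1; 3 3.8 0 0 1; 3 3.8 0.5 0 1; 2.2 4 1 0 1; 0 0 2 0 1; 0 0 2 0 1"
}}

```text
clock: 15.58
tcp_pos: [0.6462, 0.0024, 0.1011]
orientation: [-3.105, 0.475, 0.002]
contact_force: [-0.5, 0.5, -0.2]
grip_width: 0.0857
```

Emit:
{"name": "carry_out", "arguments": {
  "series": "0 0 2 0 1; 0 0 2 0 1; 0 0 0 0 1; 0 0 0 0 1"
}}

```text
clock: 16.08
tcp_pos: [0.6471, 0.0024, 0.0632]
orientation: [-3.105, 0.474, -0.001]
contact_force: [0.1, 0.5, -0.6]
grip_width: 0.0857
```

```bash
python3 ring.py .6565 -.001 0 w13
```

```text
tcp [0.6471 0.0024 0.0632] ring [ 0.6572 -0.    ] areas 9617.5 10794.434040491004
```

View pics/w13.png

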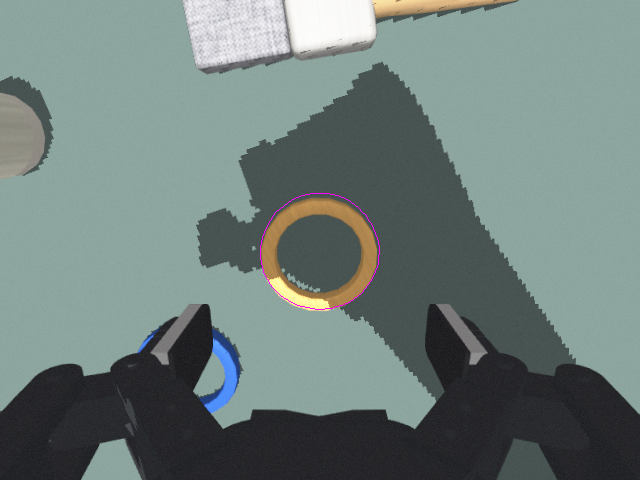

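Emit:
{"name": "carry_out", "arguments": {
  "series": "1 0 2 0 1; 0 0 2 0 1; 0 0 1 0 1; 0 0 0.5 0 1; 0 0 0.2 0 1; 0 0 0 0 1; 0 0 0 0 1"
}}

```text
clock: 17.0
tcp_pos: [0.6566, -0.0008, 0.0063]
orientation: [-3.105, 0.474, -0.001]
contact_force: [0.0, -0.1, 0.6]
grip_width: 0.0851
```

```bash
python3 v.py 14 .657 0
```

```text
(no output)
```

View pics/w14.png

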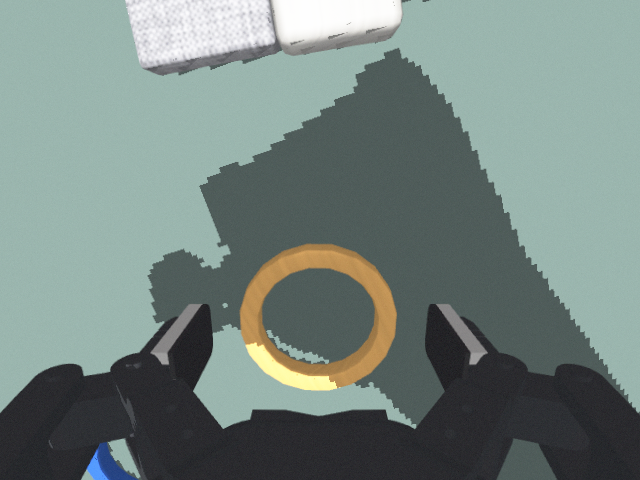

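The bangle is centred between the open jaws at (319,316).

Emit:
{"name": "carry_out", "arguments": {
  "series": "0 0 0 0 0.7; 0 0 0 0 0.6; 0 0 0 0 0.5; 0 0 0 0 0.5; 0 0 0 0 0.5; 0 0 0 0 0.5"
}}

```text
clock: 17.9
tcp_pos: [0.6564, -0.0009, 0.0066]
orientation: [3.105, -0.475, 0.0]
contact_force: [-2.5, -0.6, 6.3]
grip_width: 0.0624
```

Emit:
{"name": "carry_out", "arguments": {
  "series": "0 0 -0.5 0 0.5; 0 0 -1 0 0.5; 0 0 -2 0 0.5; 0 0 -3 0 0.5; 0 0 -3 0 0.5; 0 0 -3 0 0.5; 0 0 -2 0 0.5; 0 0 0 0 0.5"
}}

```text
clock: 18.9
tcp_pos: [0.6574, -0.0008, 0.153]
orientation: [-3.105, 0.475, -0.006]
contact_force: [0.2, -0.6, -0.8]
grip_width: 0.0618
```

```bash
python3 v.py 15 .657 0
```

View pics/w15.png

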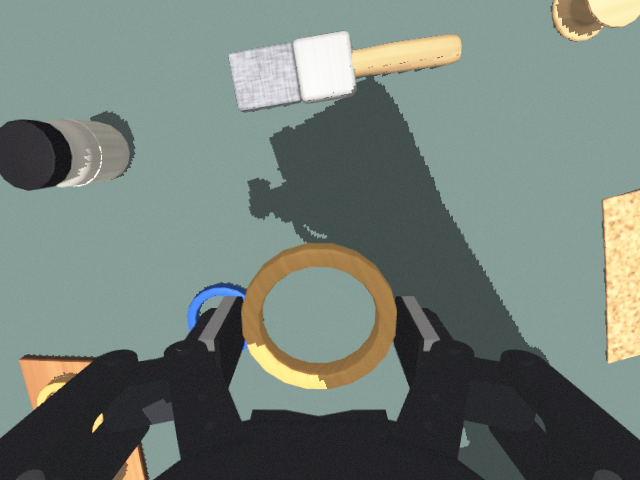

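Emit:
{"name": "carry_out", "arguments": {
  "series": "-2.7 -3.8 0 0 0.5; -2.7 -3.8 0 0 0.5; -2.7 -3.8 0 0 0.5; -2.7 -3.8 0 0 0.5; -2.7 -3.9 0 0 0.5; -2.7 -3.9 0 0 0.5; 0 0 2 0 0.5; 0 0 2 0 0.5"
}}

```text
clock: 20.05
tcp_pos: [0.5698, 0.266, 0.1086]
orientation: [3.104, -0.474, -0.002]
contact_force: [-0.3, -0.4, -1.4]
grip_width: 0.0621
```

Emit:
{"name": "carry_out", "arguments": {
  "series": "0 0 2 0 0.5; 0 0 0 0 0.5; 0 0 0 0 0.5"
}}

```text
clock: 20.42
tcp_pos: [0.5708, 0.2664, 0.0909]
orientation: [-3.105, 0.476, -0.0]
contact_force: [0.1, 1.0, -0.0]
grip_width: 0.0618
```

```bash
python3 v.py 16 .569 .269
```

```text
(no output)
```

View pics/w16.png

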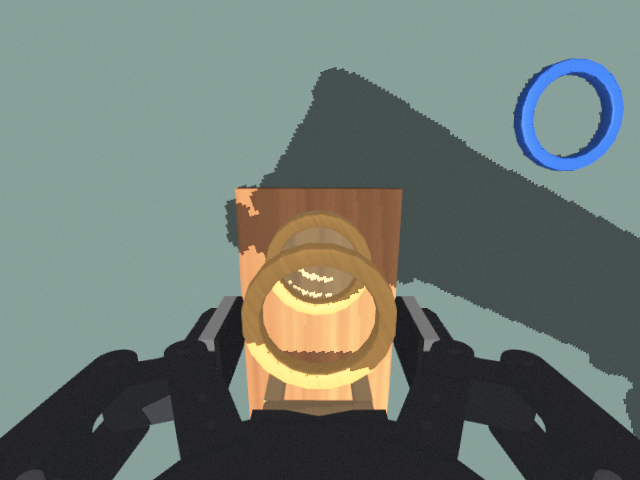

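View pics/v16.png

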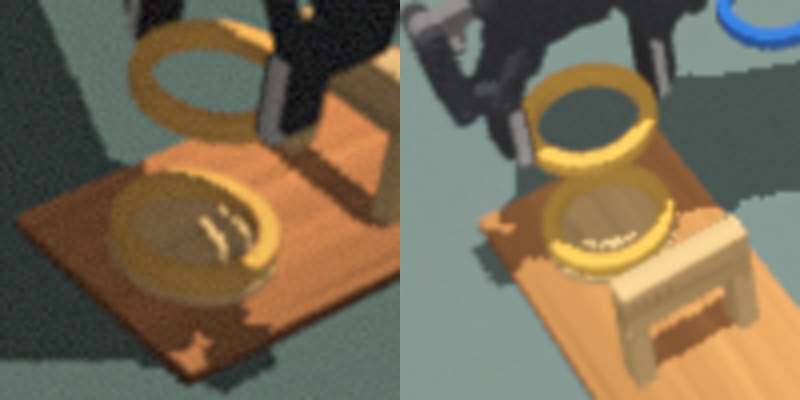

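Emit:
{"name": "carry_out", "arguments": {
  "series": "0 0 2 0 0.5; 0 0 2 0 0.5; 0 0 1 0 0.5; 0 0 0.6 0 0.5; 0 0 0.3 0 0.5; 0 0 0 0 0.5; 0 0 0 0 0.5; 0 0 0 0 0.5"
}}

```text
clock: 21.58
tcp_pos: [0.5705, 0.2671, 0.0322]
orientation: [-3.105, 0.474, -0.001]
contact_force: [-0.9, 0.6, -1.0]
grip_width: 0.062
```

```bash
python3 v.py 17 .569 .269
```

```text
(no output)
```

View pics/w17.png

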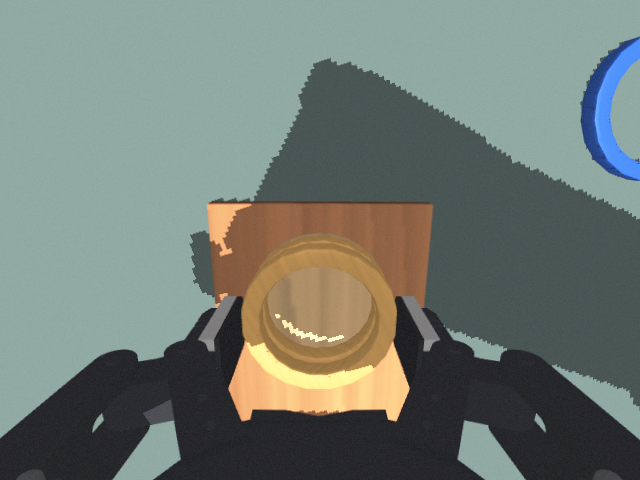

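View pics/v17.png

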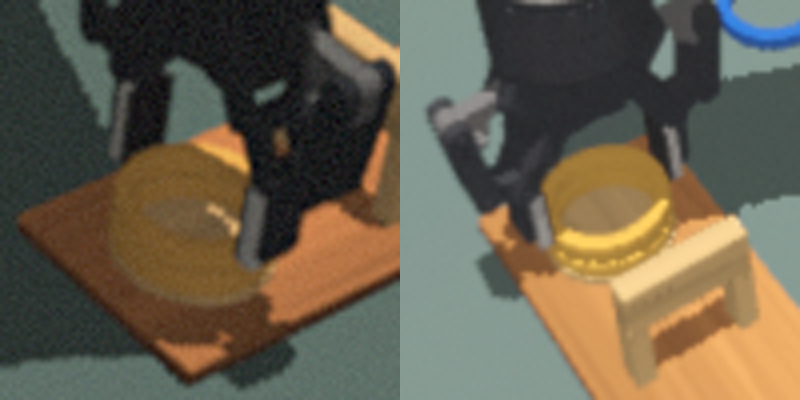

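Both views show them aligned, with a small gap left. Lowering until contact.

Emit:
{"name": "carry_out", "arguments": {
  "series": "0 0 0.2 0 0.5; 0 0 0.15 0 0.5; 0 0 0 0 0.5; 0 0 0 0 0.5"
}}

```text
clock: 22.22
tcp_pos: [0.5703, 0.267, 0.0286]
orientation: [3.105, -0.474, 0.0]
contact_force: [-1.5, -1.0, 4.6]
grip_width: 0.0622
```

Emit:
{"name": "carry_out", "arguments": {
  "series": "0 0 0 0 0.8; 0 0 0 0 0.9; 0 0 0 0 1; 0 0 0 0 1; 0 0 -1 0 1; 0 0 -2 0 1; 0 0 -3 0 1; 0 0 -3 0 1"
}}

```text
clock: 23.22
tcp_pos: [0.5706, 0.2672, 0.1209]
orientation: [-3.105, 0.474, -0.002]
contact_force: [0.4, 0.8, 0.9]
grip_width: 0.0853
```

Emit:
{"name": "carry_out", "arguments": {
  "series": "-2 0 -3 0 1; -2 0 -2 0 1; 0 0 0 0 1; 0 0 0 0 1"
}}

```text
clock: 23.72
tcp_pos: [0.5327, 0.2784, 0.1686]
orientation: [3.105, -0.475, 0.001]
contact_force: [-0.4, -0.6, -0.3]
grip_width: 0.0856
```

```bash
python3 v.py 18 .569 .269; python3 tray.py w18b
```

```text
tcp [0.53242385 0.27807026 0.16745289] xang -17.43516485552109
tray_grip [314.2 302. ] 0.79 [0.4935 0.295  0.06  ]
tray_seat [318.1 182.2] 0.9 [0.5696 0.2681 0.012 ]
tray_pocket [314.6 354.6] 0.89 [0.4185 0.3191 0.005 ]
bead_center [315.5 366.3] 0.67 [0.4139 0.3196 0.017 ]
```

View pics/w18.png

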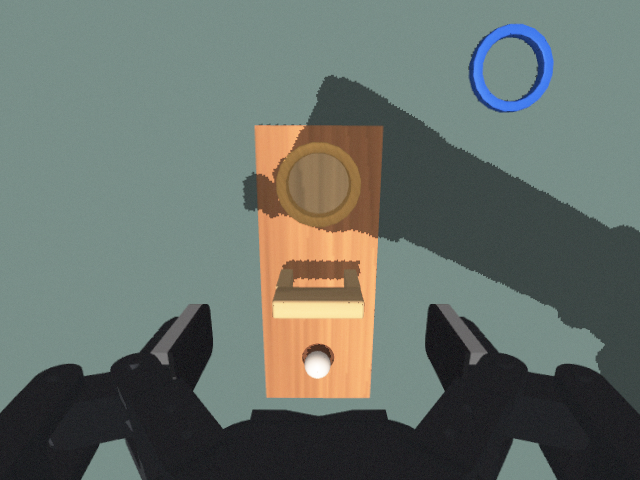

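View pics/v18.png

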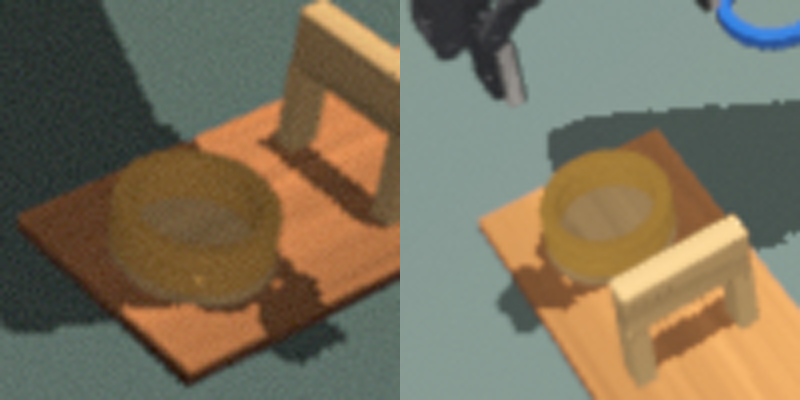

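```bash
python3 -c "
from h import *
o=r.get_obs();print(o['joints'],o['clock'])"
```

```text
[-0.33055568  0.45392543 -0.33440873  1.78804585  0.18031863  0.93028136
 -2.61611842] 24.125
```

Emit:
{"name": "carry_out", "arguments": {
  "series": "0 0 0 -0.175 1; 0 0 0 -0.175 1; 0 0 0 -0.175 1; 0 0 0 -0.175 1; 0 0 0 -0.175 1; 0 0 0 -0.175 1; 0 0 0 -0.175 1; 0 0 0 -0.175 1"
}}

```text
clock: 25.12
tcp_pos: [0.5322, 0.2788, 0.1681]
orientation: [-2.676, -1.645, 0.0]
contact_force: [0.4, -0.6, -0.3]
grip_width: 0.0853
```

Emit:
{"name": "carry_out", "arguments": {
  "series": "0 0 0 -0.171 1; 0.3 -4.2 0 0 1; 0 0 0 0 1; 0 0 0 0 1; 0 0 0 0 1"
}}

```text
clock: 25.75
tcp_pos: [0.4938, 0.2937, 0.1682]
orientation: [2.532, 1.859, 0.0]
contact_force: [-0.5, 0.1, 0.8]
grip_width: 0.0853
```

```bash
python3 tray.py w19;python3 -c "
from h import *
o=r.get_obs();print(o['joints'],o['clock'])"
```

```text
tcp [0.49384297 0.29373016 0.16822173] xang 72.55341382833299
tray_grip [314.1 245.5] 0.71 [0.4909 0.297  0.06  ]
tray_grip [416.2 232. ] 0.34 [0.5607 0.2851 0.06  ]
tray_seat [416.6 229.8] 0.73 [0.5707 0.2718 0.012 ]
tray_pocket [222.5 231.4] 0.6 [0.4157 0.3174 0.005 ]
bead_center [218.7 234.9] 0.86 [0.4156 0.3173 0.017 ]
[-0.1077427   0.4826317  -0.70022036  1.83269217  0.3732799   0.96169619
 -1.27297721] 26.0
```

View pics/w19.png

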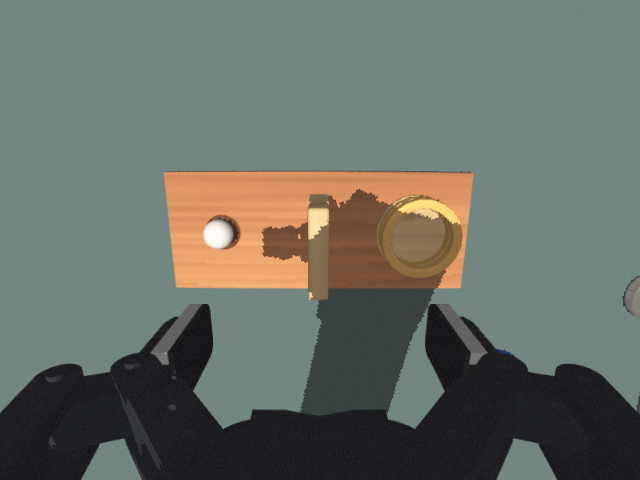

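Emit:
{"name": "carry_out", "arguments": {
  "series": "0 0 3 0 1; 0 0 3 0 1; 0 0 2 0 1; 0 0 2 0 1; 0 0 1 0 1; 0 0 0.7 0 1; 0 0 0 0 1; 0 0 0 0 1"
}}

```text
clock: 27.0
tcp_pos: [0.4933, 0.2946, 0.0519]
orientation: [2.531, 1.861, 0.002]
contact_force: [-0.4, -0.1, 0.1]
grip_width: 0.0854
```

```bash
python3 v.py 20 .493 .293
```

```text
(no output)
```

View pics/w20.png

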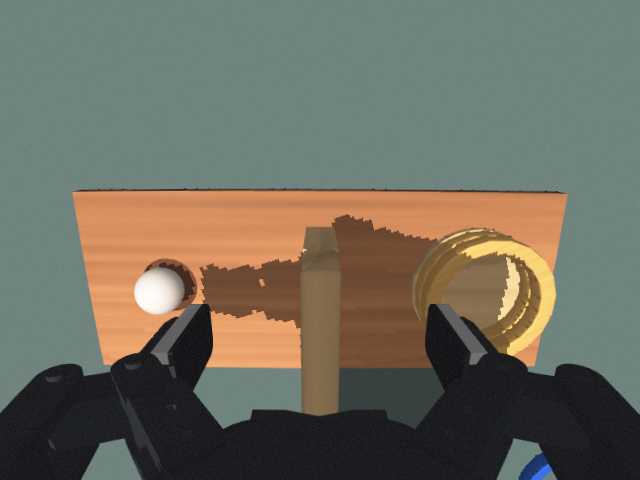

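View pics/v20.png

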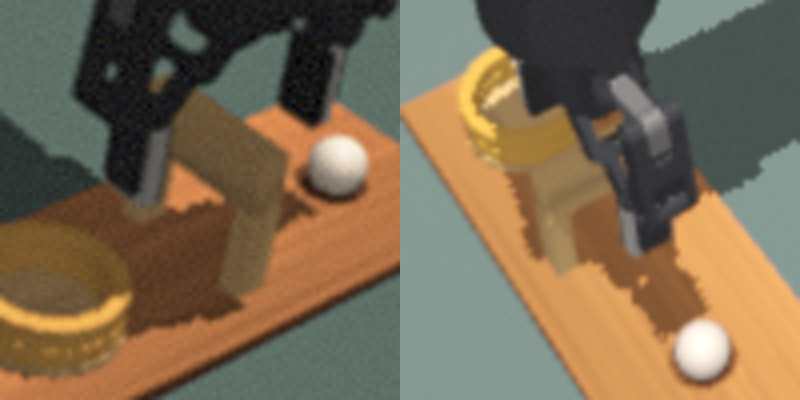

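```bash
python3 -c "
from h import *
o=r.get_obs();p=eyes.grab_frame('wrist');R=Ro.from_rotvec(o['orientation']).as_matrix()
for uv in [(320,268),(303,268),(339,268)]: print(R.T@(onz(p,uv,.074,o)-o['tcp_pos']))
for uv in [(75,191),(566,193),(103,366),(537,367)]: print(R.T@(onz(p,uv,.008,o)-o['tcp_pos']))
"
```

```text
[ 0.0313729  -0.00033886 -0.02213382]
[ 0.0313755  -0.00585865 -0.02213769]
[ 0.03136766  0.00583158 -0.02212949]
[ 0.04879281 -0.12275121  0.04379264]
[0.04771723 0.12357414 0.04396466]
[-0.05186518 -0.12535739  0.04371981]
[-0.05282976  0.12577089  0.04389528]
```

The gripper is centred on the handle to within 1 mm and aligned with the tray. Closing.

Emit:
{"name": "carry_out", "arguments": {
  "series": "0 0 0.1 0 0.7; 0 0 0 0 0.5; 0 0 0 0 0.3; 0 0 0 0 0.2; 0 0 0 0 0.1; 0 0 0 0 0.05; 0 0 0 0 0.05; 0 0 0 0 0.05",
  "grip_force": 50
}}

```text
clock: 28.2
tcp_pos: [0.493, 0.2944, 0.0504]
orientation: [2.531, 1.861, 0.0]
contact_force: [0.9, -0.4, 2.4]
grip_width: 0.0133
```

Emit:
{"name": "carry_out", "arguments": {
  "series": "0 0 0 0 0; 0 0 0 0 0; 0 0 0 0 0; 0 0 0 0 0",
  "grip_force": 80
}}

```text
clock: 28.7
tcp_pos: [0.4931, 0.2944, 0.0505]
orientation: [2.531, 1.861, 0.001]
contact_force: [0.2, -0.5, 5.2]
grip_width: 0.0128
```

```bash
python3 v.py 21 .493 .293
```

```text
(no output)
```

View pics/w21.png

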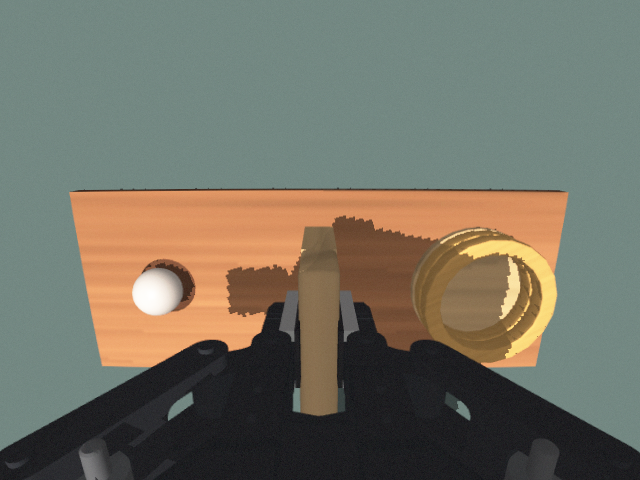

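View pics/v21.png

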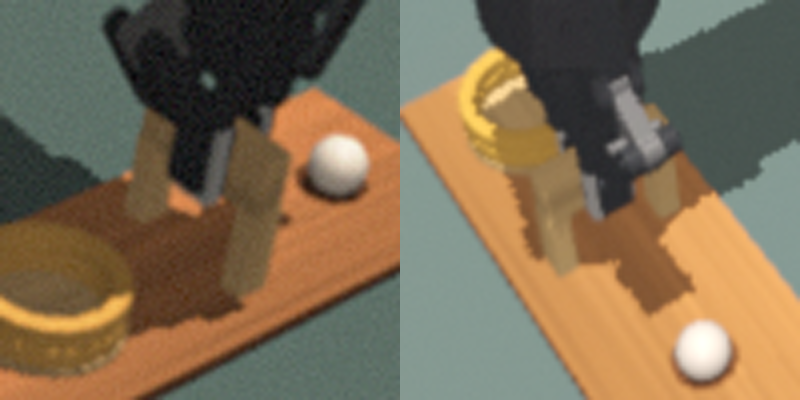

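Emit:
{"name": "carry_out", "arguments": {
  "series": "0 0 -0.1 0 0; 0 0 -0.2 0 0; 0 0 -0.3 0 0; 0 0 -0.3 0 0; 0 0 -0.3 0 0; 0 0 -0.2 0 0; 0 0 -0.1 0 0; 0 0 0 0 0"
}}

```text
clock: 29.85
tcp_pos: [0.4929, 0.2943, 0.0654]
orientation: [2.531, 1.861, 0.0]
contact_force: [0.3, 0.6, -4.4]
grip_width: 0.0132
```

```bash
python3 v.py 22 .493 .293
```

```text
(no output)
```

View pics/w22.png

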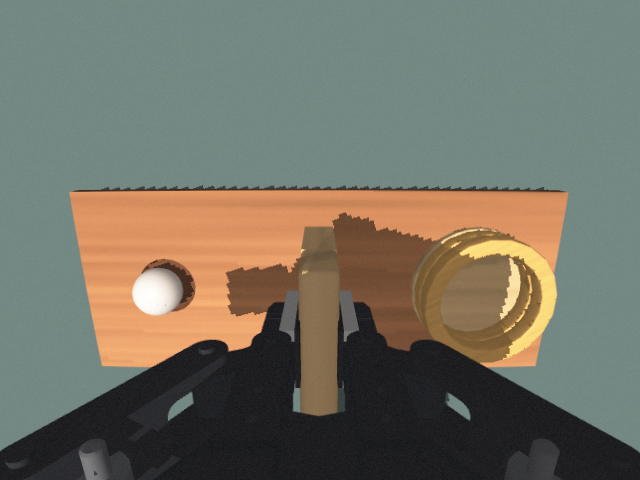

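View pics/v22.png

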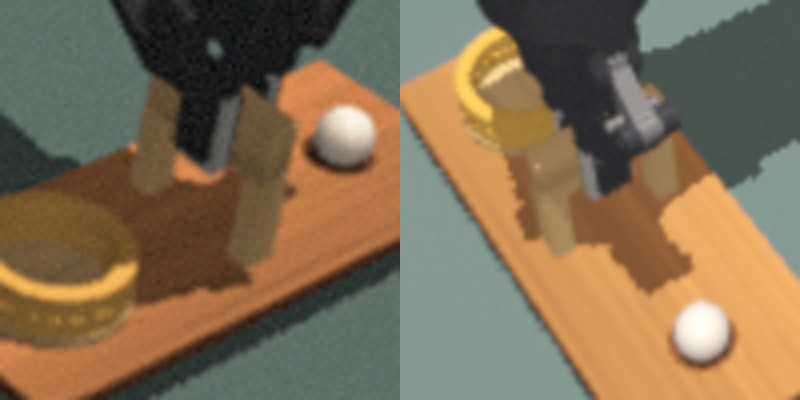

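Emit:
{"name": "carry_out", "arguments": {
  "series": "0 0 -0.5 0 0; 0 0 -1 0 0; 0 0 -1.5 0 0; 0 0 -2 0 0; 0 0 -2 0 0; 0 0 -2 0 0; 0 0 -1.5 0 0; 0 0 -1 0 0"
}}

```text
clock: 31.0
tcp_pos: [0.4931, 0.2944, 0.1815]
orientation: [2.531, 1.86, 0.001]
contact_force: [-0.6, -0.3, -3.8]
grip_width: 0.0126
```

Emit:
{"name": "carry_out", "arguments": {
  "series": "0 0 -0.3 0 0; -0.3 0.1 0 0 0; -0.6 0.25 0 0 0; -1 0.4 0 0 0; -1.4 0.55 0 0 0; -1.8 0.7 0 0 0; -2.2 0.85 0 0 0; -2.4 0.95 0 0 0"
}}

```text
clock: 32.0
tcp_pos: [0.5003, 0.1884, 0.1833]
orientation: [2.532, 1.86, -0.0]
contact_force: [0.6, -0.6, -3.1]
grip_width: 0.0127
```

Emit:
{"name": "carry_out", "arguments": {
  "series": "-2.4 0.95 0 0 0; -2.4 0.95 0 0 0; -2.4 0.95 0 0 0; -2.4 0.95 0 0 0; -2.4 0.95 0 0 0; -2.4 0.95 0 0 0; -2.4 0.95 0 0 0; -2.4 0.95 0 0 0"
}}

```text
clock: 33.0
tcp_pos: [0.515, -0.0178, 0.1833]
orientation: [2.532, 1.859, -0.001]
contact_force: [0.1, 0.7, -3.3]
grip_width: 0.013
```

Emit:
{"name": "carry_out", "arguments": {
  "series": "-2.4 0.95 0 0 0; -2.4 0.95 0 0 0; -2.4 0.95 0 0 0; -2.4 0.95 0 0 0; -2.4 0.95 0 0 0; -2 0.8 0 0 0; -1.6 0.6 0 0 0; -1.2 0.4 0 0 0"
}}

```text
clock: 34.0
tcp_pos: [0.5274, -0.1968, 0.1833]
orientation: [-2.532, -1.859, 0.0]
contact_force: [0.4, 0.5, -3.5]
grip_width: 0.0127
```

Emit:
{"name": "carry_out", "arguments": {
  "series": "-1.4 0.5 0 0 0; -1.7 0.6 0 0 0; -1.8 0.7 0 0 0; -1.6 0.6 0 0 0; -1.4 0.5 0 0 0; -1 0.35 0 0 0; -0.5 0.2 0 0 0; -0.2 0.1 0 0 0"
}}

```text
clock: 35.0
tcp_pos: [0.5332, -0.2976, 0.1833]
orientation: [-2.531, -1.861, -0.0]
contact_force: [0.0, 0.9, -3.3]
grip_width: 0.0128
```

Emit:
{"name": "carry_out", "arguments": {
  "series": "0 0 0 0 0; 0 0 0 0 0; 0 0 0 0 0; 0 0 0 0 0; 0 0 0 0 0; 0 0 0 0 0"
}}

```text
clock: 35.75
tcp_pos: [0.5331, -0.2977, 0.1833]
orientation: [2.531, 1.861, -0.0]
contact_force: [0.6, -0.2, -3.3]
grip_width: 0.0132
```

```bash
python3 -c "
from h import *
o=r.get_obs();print(o['tcp_pos'],o['qvel'],o['clock'],o['grip_width'])
shot('wrist','w23');shot('scene','sc23');shot('side','sd23')
p=eyes.grab_frame('scene')
for q,z in [('bead_center',.15),('tray_grip',.193),('tray_seat',.145),('tray_pocket',.138)]:
  for m in spotter.mark_of(p,q)[:1]: print(q,m['confidence'],onz(p,m['uv'],z))
"
```

```text
[ 0.53308752 -0.29768605  0.18331856] [-0.00045024  0.00083172 -0.00129937  0.00035693 -0.00130324  0.00074825
 -0.00387659] 35.75 0.013169640983619724
bead_center 0.41 [ 0.46288499 -0.2786093   0.15      ]
tray_grip 0.85 [ 0.53020075 -0.28953714  0.193     ]
tray_seat 0.89 [ 0.61778244 -0.30766765  0.145     ]
tray_pocket 0.78 [ 0.45578127 -0.26914884  0.138     ]
```

View pics/w23.png

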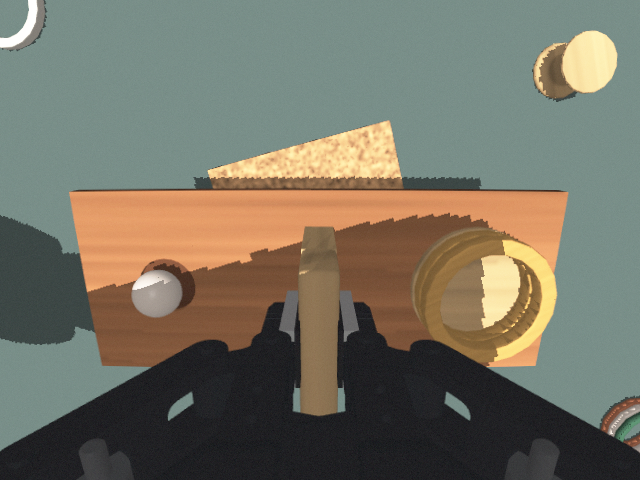

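View pics/sc23.png

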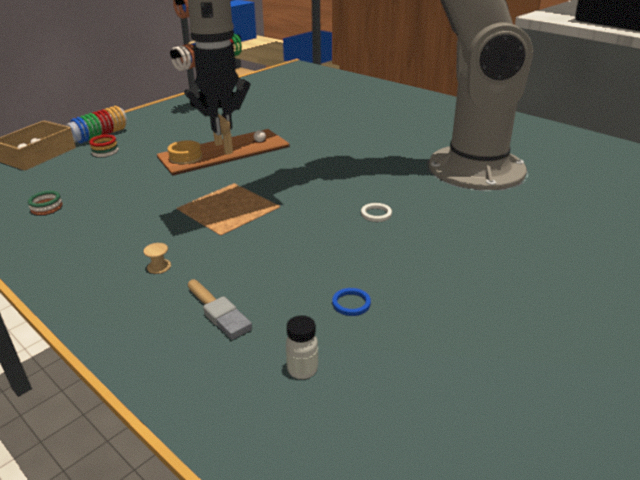

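View pics/sd23.png

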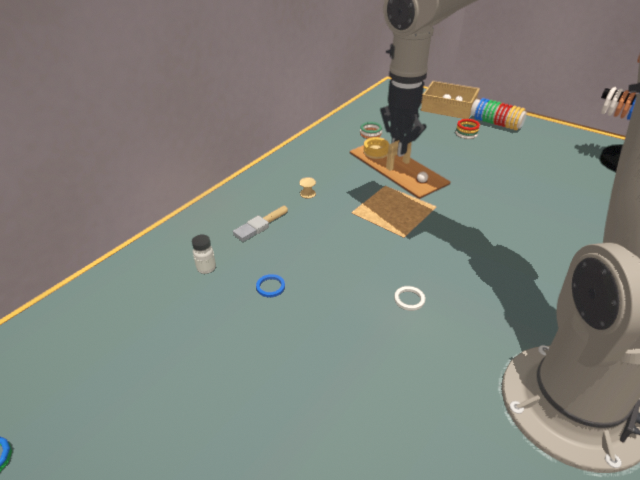

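The wrist view shows the pile at (485,295) and the bead at (157,293), exactly where they were before the carry. The tray is level, still and about 6 mm from the mat's centre, and the bystanders are where they were.

```bash
python3 -c "
from h import *
print(r.hand_in()); print(r.get_obs()['tcp_pos'])"
```

```text
the job is handed in; nothing more can be done
None
the job is handed in; nothing more can be done
```

I stacked both brass bangles on the seat and released them with the tray still on the table. I then lifted the tray by its handle at 80 N grip, carried it level to the mat, and handed in while holding it there. `hand_in` gave no verdict, so I only have my own checks to go on.

**Position:** the gripper stood still at (0.533, -0.298), about 6 mm from my measured mat centre of (0.533, -0.304). The tray's underside is about 0.13 m above the table, and the tool points straight down.

**Load and bystanders:** the pile, the bead and the board looked the same in the wrist view before the lift and after the carry. In the camera views the glue jar, brush, spool and both look-alike bangles had not moved. The clock was at about 36 s, half the limit.

**Disagreements:**
- **Final scene view:** the network's estimates from that view were up to about 1 cm off the measured pose. I put this down to the heights I assumed and the networks' own error.
- **Bangle outlines:** the bangles looked up to about 5% smaller than the plain-cylinder model I fitted. It did not affect the placing.
- **First bangle on the seat:** one colour-based fit also picked up the board. I judged that placing from the picture instead.

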